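# Roll a printed roller up its gutter into the scan nest and shut the gate

### The job

With the fingertips, push the grey roller that lies in the bottom of the sloped gutter up the slope and over the crest until it rests against the end stop. Then push the swinging gate arm fully shut across the gutter behind it so that it cannot roll back. Only push: do not pick up, carry or fling the roller or let it run away, do not swing the gate across before the roller is home, and leave the other things on the table where they are.

Things in the scene. Friction and masses are not known exactly. Their poses are not given: they have to be found in the camera images.
- gutter: Aluminium gutter, 320 mm long, fixed to the table. Origin on the table surface on its centre line; x runs along it, uphill to the end stop; z up. Inside width 66 mm, outside 74; side walls only 14 mm above its floor. Floor: level bay at height 12 from x = -200 to -90, then a 12 degree ramp up to the crest (x = 50), then falling 15 degrees to the stop (x = 110).
- foot (a point): Middle of the top of the foot lip, a 4 mm thick ridge across the low end: gutter x = -202 mm, 22 mm above the table.
- crest (a point): Middle of the crest line of the gutter's floor: gutter x = 50 mm, 42 mm above the table. A roller whose centre is past it rolls the last 35 mm to the stop by itself and stays there; short of it, the roller rolls back down the ramp.
- roller: Grey roller of smooth, slippery plastic (friction about 0.3, so it does not jam under a pushing fingertip), a solid cylinder 50 mm in diameter and 60 mm long with steel hub discs on its ends, about 0.12 kg, lying across the gutter in the level bay. Origin at its centre; its y axis is the cylinder's axis (x and z turn as it rolls).
- nest (a point): Where the roller's centre is when it rests against the end stop: gutter x = 85 mm, 58 mm above the table. The stop is an upright plate with its face at gutter x = 110 and its top 86 mm above the table.
- gate_pivot (a point): Vertical hinge axis of the gate arm, on a post beside the gutter on the side away from the robot: gutter x = 52, y = -52 mm, 64 mm above the table (the arm's mid height). Fixed to the gutter.
- gate_pin (a point): Upright round steel pin near the free end of the gate arm, 110 mm from the pivot, 12 mm in diameter, from 58 to 84 mm above the table (this point: on its axis, 72 mm above the table). The arm is a steel bar 8 mm wide, 12 mm high (58 to 70 mm above the table), and ends 6 mm beyond the pin.
- gate (a joint): Gate angle in rad: 0 is wide open, the arm pointing downhill and away from the gutter; it grows as the arm swings clockwise (seen from above) over the gutter; 2.0 is fully shut against its limit, the arm straight across the gutter (pin at gutter x = 52, y = +58 mm), 4 mm behind the nested roller. It stays where it is left; about 0.5 N at the pin moves it.
- spare: Bystander: a thinner grey roller, 38 mm in diameter and 60 mm tall, standing on its end on the table. Origin under its centre.
- jar: Bystander: clear jar, 42 mm in diameter, 50 mm tall. Origin under its centre.
- driver: Bystander: screwdriver 170 mm long lying on the table.
- spool: Bystander: small black spool lying flat, 84 mm in diameter, 30 mm tall. Origin under its centre.
- glue: Bystander: white glue stick standing upright, 28 mm in diameter, 85 mm tall. Origin under its centre.
- pawn: Bystander: white printed game piece, 40 mm in diameter, 68 mm tall. Origin under its centre.
- wrench: Bystander: wrench 150 mm long lying on the table.
Not all that is in view belongs to the job. Leave any green or red look-alike of the roller alone.

How it is judged (in metres and radians):
On the way, in this order (a step that is already met when the one before it is completed fails the run):
1. the roller rests against the end stop, the gate still open (distance between roller and nest below 0.008 m and linear speed of roller below 0.03 m/s and value of joint gate below 0.9 rad), for 0.2 s.
2. the gate is shut behind it (distance between roller and nest below 0.008 m and linear speed of roller below 0.03 m/s and value of joint gate above 1.9 rad), for 0.2 s.
At the end, for the whole second after the job is handed in: The roller's centre is at rest within 8 mm of the nest point, against the end stop, and the gate is shut (joint above 1.88 rad of 2.0) (distance between roller and nest below 0.008 m and linear speed of roller below 0.03 m/s and value of joint gate above 1.88 rad); the robot touches nothing.
It fails at once if the roller is lifted off the gutter's floor (by more than about 12 mm) or leaves the gutter ((x of roller in the frame of gutter below -0.09 m and z of roller in the frame of gutter above 0.05 m) or (x of roller in the frame of gutter below -0.02 m and z of roller in the frame of gutter above 0.066 m) or z of roller in the frame of gutter above 0.082 m or z of roller in the frame of gutter below 0.03 m or y of roller in the frame of gutter above 0.02 m or y of roller in the frame of gutter below -0.02 m).
It fails at once if the roller is flung or runs away (faster than 0.5 m/s) (linear speed of roller above 0.5 m/s).
It fails at once if the gate is swung across before the roller is home (value of joint gate above 0.9 rad and distance between roller and nest above 0.02 m).
It fails at once if a bystander is moved by more than 30 mm (distance of any of spare, jar, driver, spool, glue, pawn, wrench from where it was at the start of the episode above 0.03 m).
It also fails if it takes over 56 s, if anything falls off the work surface, if the arm or the gripper's body presses on something with over 40 N, if the wrist force passes 120 N, or if a joint passes its speed limit or range.

### The arm

A 6-joint arm with a two-finger parallel gripper is mounted at the origin on the work surface. World frame = base frame: x ahead of the robot, y to its left, z up, the work surface at z = 0. Lengths are in mm, angles in rad, forces in N, time in s.
With the tool pointing down it reaches from about 400 to 925 mm from the base axis. Payload 12.5 kg.
Tool frame: the origin (TCP) lies at the very end of the fingers, on their centre line; the grasp point (between the pads) lies 19 mm behind it; z points along the fingers, y is the line along which they close (so a half turn about z gives the same grasp; the last joint's range is limited). The gripper opens to 95 mm and grips with 3 to 60 N. Pads are 20 mm wide; open, the fingers measure 119 mm over their backs; the gripper's body (75 mm by 180 mm) begins 59 mm behind the grasp point.
Start: joints at [1.082, 0.491, 1.559, -0, 1.092, -0.106], TCP at [233.435, 579.789, 214.661] pointing down, gripper open.
Joint ranges: [-3.1, 3.1], [-0.84, 2.19], [0.05, 2.79], [-1.13, 4.28], [0.06, 2.93], [-2.69, 2.69]. Speed limits (rad/s): [2.22, 2.22, 2.79, 3.14, 3.14, 3.14].

### API

Orientations are given as [roll, pitch, yaw] about the fixed x, y, z axes, in that order (R = Rz(yaw) Ry(pitch) Rx(roll)).
In Python, from cell import * gives the robot as it stands.
- The arm moves only by the tool jog_arm, never from a script. Its argument "targets" is a list of rows, each an object with "turn": the turn, a rotation vector about the world's x, y, z in degrees, a list of three; "slide": the shift along the world's x, y, z in mm, a list of three; "claw": the opening in per cent of the stroke, from 0 (shut) to 100 (fully open). In form: [{"turn": [wx, wy, wz], "slide": [x, y, z], "claw": claw}, ...]. A call has 1 to 5 rows; each row shifts and turns the commanded pose from where the row before left it; what a row does not reach is not made up. A row lasts 1/8 s, in which the tool goes at most 62.5 mm and 10.7 degrees, less where a joint would pass 70% of its speed; a pose out of reach is approached as far as the arm can. A call with a gripper value outside its range is refused whole. The fingers move at their own pace and stop on an object; the grip force is fixed at half the most. Time passes only in rows, so rows that do not move let the fingers close. It gives the time, the measured TCP pose, the force, the opening and the grip force at its end, in the units of the state.
- state(): the state, without advancing time (a new reading comes with each control period).
- read_camera(name): name is "scene" or "top" or "wrist"; returns a dict with "frame" (420x560x3 uint8, blue, green, red), "mtx" (3x3 intrinsics, pixels), "R" (3x3) and "t" (3): a world point X has camera coordinates R X + t. Camera axes: x right, y down, z forward; pixel columns grow to the right and rows downward; lengths in mm; the calibration is good to about 2 mm. A picture is of the moment at which its call begins. There is no depth.
- job_done(): hands the job in; it is judged then, once.
Trained networks look in the newest picture that a camera, given by its name, has taken for a name from the list of things; names that differ only in an ending like _2 or _b are one class to them, and where a whole thing is asked for, a point or a joint stands for the part that bears it (a point fixed in the world has none). Each returns a list of dicts, best first, with "conf" (0 to 1); they miss things now and then, are a little off and sometimes report something else, mostly with a low value. They report only what shows in the picture. A call takes as long as a camera call. They do not tell look-alikes from the thing itself.
- look_for(query, camera): "xy" ([column, row] in pixels, amid what is visible of it).
The state is a dict: "t": time; "joints": joint angles; "qvel": joint speeds; "tau": joint torques, N m; "eef_pos": TCP position; "tcp_rot": TCP orientation; "ft_force": force on the tool from outside, world axes, zero at the start; "moment": the same for the moment, N m; "opening": opening from 0.0 (shut) to 1.0 (fully open); "grip_force": force on a finger pad.
Only numpy, scipy, OpenCV 4.12 (cv2) and the standard library are available. Lean on these libraries where they do the work, as an engineer would, in place of code of your own. Each camera call takes 0.05 s, during which the arm holds its last target. There are 200 camera calls.

## Working session

There is one attempt and no reset: what is moved stays moved. The work goes in short steps, Python scripts to look and compute and a tool call to move; the robot and the scene stay as the last step left them, time stands still between calls to the robot, and variables do not carry over. Pictures are saved under pics/ and viewed, at most 10 in all, crops included, and the job is handed in when it is done.

Besides the shell and the picture viewer there is one more tool, called after "Call:" as name([rows], argument=value, ...), one row to a line, values as JSON. jog_arm: Moves the arm, as the interface text tells. Its arguments: {"type":"object","properties":{"targets":{"type":"array","items":{"type":"object","properties":{"turn":{"type":"array","items":{"type":"number"}},"slide":{"type":"array","items":{"type":"number"}},"claw":{"type":"number"}}}}},"required":["targets"]}

```bash
mkdir -p pics; cat > h.py <<'E'
from cell import *
import numpy as np, cv2
def ray(c,px,z):
    K,R,t=map(np.array,(c["mtx"],c["R"],c["t"])); t=t.reshape(3)
    d=R.T@np.linalg.solve(K,[px[0],px[1],1]); o=-R.T@t
    return o+d*(z-o[2])/d[2]
def proj(c,X):
    p=np.array(c["mtx"])@(np.array(c["R"])@np.array(X)+np.array(c["t"]).reshape(3)); return p[:2]/p[2]
E
python3 - <<'E'
from h import *
im={}
for n in("top","scene"):
    c=read_camera(n); im[n]=c; cv2.imwrite(f"pics/{n}0.png",c["frame"])
    print(n,np.array(c["t"]).round().tolist())
    for q,z in(("foot",22),("crest",42),("roller",37),("nest",58),("gate_pivot",64),("gate_pin",72),("gutter",20),("spare",30),("jar",25),("glue",42),("pawn",30),("spool",15)):
        for d in look_for(q,n)[:3]: print(q,np.round(d["xy"],1),round(d["conf"],2),ray(c,d["xy"],z).round())
print(state()["t"])
E
```

```text
top [38.0, 611.0, 725.0]
foot [283.1 227.1] 0.72 [569.  30.  22.]
crest [285.6 227.4] 0.55 [567.  24.  42.]
crest [267.  197.3] 0.22 [626.  60.  42.]
roller [299.7 304. ] 0.89 [424.  -2.  37.]
roller [448.3 221.4] 0.87 [ 578. -282.   37.]
roller [341.8 223.8] 0.85 [574. -83.  37.]
nest [288.7 227.9] 0.89 [566.  18.  58.]
gate_pivot [287.  226.6] 0.57 [568.  21.  64.]
gate_pin [273.9 199.1] 0.87 [618.  45.  72.]
gate_pin [285.  224.8] 0.28 [571.  24.  72.]
gutter [290.1 227.2] 0.75 [569.  16.  20.]
gutter [333.3 169.9] 0.39 [682. -70.  20.]
spare [338.2 273.7] 0.79 [480. -75.  30.]
jar [334.5 171.9] 0.96 [677. -72.  25.]
jar [287.1 227.9] 0.25 [567.  22.  25.]
glue [198.8 186.4] 0.54 [648. 193.  42.]
pawn [206.7 280.6] 0.95 [466. 177.  30.]
spool [240.5 138.8] 0.91 [750. 117.  15.]
spool [158.4 222.4] 0.23 [580. 281.  15.]
scene [-143.0, -424.0, 1480.0]
foot [291.9 204.2] 0.89 [569.  27.  22.]
foot [246.5 215.3] 0.21 [575. -81.  22.]
crest [288.3 204.5] 0.9 [582.  15.  42.]
crest [193.1 278.8] 0.59 [ 717. -220.   42.]
roller [199.4 172.6] 0.91 [ 437. -167.   37.]
roller [157.5 234.7] 0.8 [ 589. -281.   37.]
roller [242.2 211.5] 0.71 [573. -90.  37.]
nest [295.  205.7] 0.62 [600.  25.  58.]
gate_pivot [370.1 207.6] 0.65 [649. 183.  64.]
gate_pivot [291.1 205.9] 0.63 [603.  16.  64.]
gate_pin [308.9 212.7] 0.87 [635.  47.  72.]
gutter [292.1 206.1] 0.68 [573.  26.  20.]
spare [241.5 184.4] 0.87 [491. -76.  30.]
jar [260.3 256. ] 0.74 [688. -74.  25.]
jar [195.1 279.6] 0.33 [ 711. -218.   25.]
glue [371.5 208.4] 0.61 [638. 194.  42.]
glue [291.  204.4] 0.37 [583.  21.  42.]
pawn [338.4 154.5] 0.56 [455. 176.  30.]
spool [352.8 261.1] 0.96 [743. 117.  15.]
spool [399.5 187.2] 0.6 [578. 292.  15.]
1.3
```

View pics/top0.png

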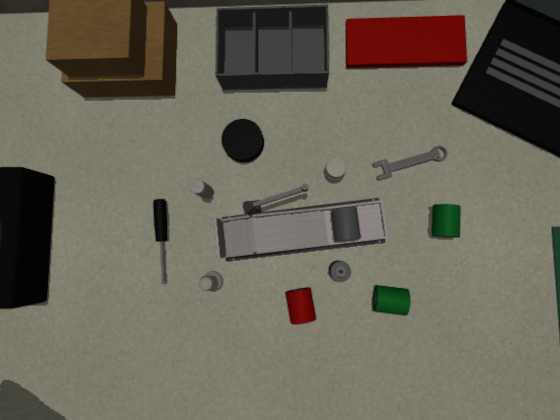

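View pics/scene0.png

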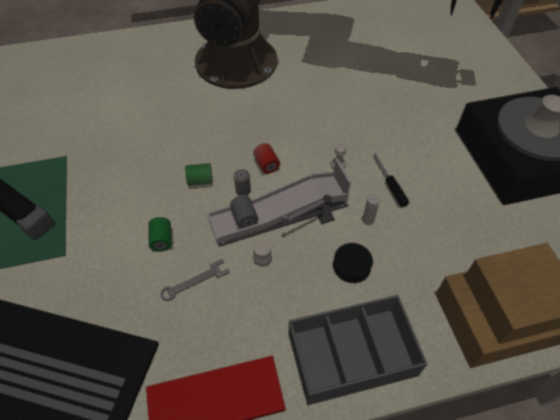

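Roller candidates in the top picture are the grey one lying in the gutter (342,224), the red one (300,305), the green ones (447,221) and (391,300), and the thin grey one standing at (340,271). The one at (342,224) fits: it is grey and lies across the low bay. The stop is at the left (222,237), the gate pivot at (251,207) and the pin at (305,188). I'll confirm this in a crop with the fitted model drawn over it.

```bash
cat > fit.py <<'E'
from h import *
from scipy.optimize import least_squares
c=read_camera("top"); s=read_camera("scene")
# gutter pts -> px (top)
obs=[((-204,-37,26),(382,201)),((-204,37,26),(385,242)),((52,-52,72),(251,207)),((110,-33,86),(219,219)),((110,33,86),(226,257))]
def W(p,P):
    a=p[2]; return np.array([p[0]+np.cos(a)*P[0]-np.sin(a)*P[1],p[1]+np.sin(a)*P[0]+np.cos(a)*P[1],P[2]])
f=lambda p:np.concatenate([proj(c,W(p,P))-o for P,o in obs])
r=least_squares(f,[570,0,1.6],x_scale=[10,10,.1]); p=r.x; print(p.round(3),r.fun.round(1))
pts=[(x,y,z) for x,z in((-202,22),(-90,26),(50,56),(110,41)) for y in(-37,37)]+[(110,-33,86),(110,33,86),(52,-52,64),(52,58,84),(50,0,42)]
for n,cam,(u0,u1,v0,v1) in(("top",c,(205,395,170,265)),("scene",s,(200,360,140,250))):
    k=4; im=cv2.resize(cam["frame"][v0:v1,u0:u1],None,fx=k,fy=k,interpolation=cv2.INTER_CUBIC)
    im=cv2.convertScaleAbs(im,alpha=1.5)
    for P in pts:
        q=(proj(cam,W(p,P))-[u0,v0]+.5)*k; cv2.circle(im,tuple(int(v) for v in q),4,(0,0,255),1)
    cv2.imwrite(f"pics/{n}fit.png",im)
E
python3 fit.py
```

```text
[557.951  32.234   1.678] [ 2.5  1.   4.8 -1.8 -1.4 -0.1 -1.   1.  -4.6 -0.5]
```

View pics/topfit.png

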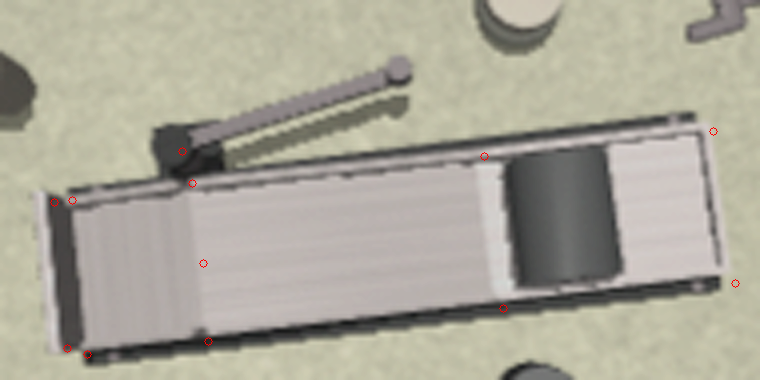

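View pics/scenefit.png

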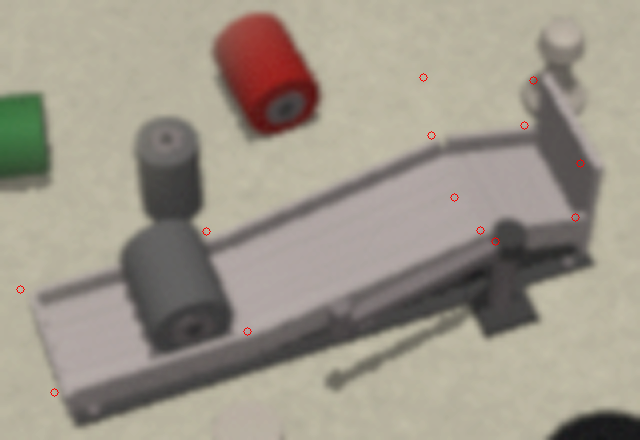

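```bash
cat > fit2.py <<'E'
from h import *
from scipy.optimize import least_squares
c=read_camera("top"); s=read_camera("scene")
for k in(c,s): print("cam",(-np.array(k["R"]).T@np.array(k["t"]).reshape(3)).round())
T=lambda u,v:(204.6+u/4,169.6+v/4); S=lambda u,v:(199.6+u/4,139.6+v/4)
pin=lambda g:(52+110*np.cos(np.pi/2+2-g),-52+110*np.sin(np.pi/2+2-g),84)
obs=[(c,(-204,-35,24),T(703,126)),(c,(-204,35,24),T(722,274)),(c,(-90,-33,12),T(479,168)),(c,(-90,33,12),T(493,297)),
(c,(50,35,56),T(199,333)),(c,(110,-35,86),T(47,195)),(c,(110,35,86),T(60,350)),(c,(52,-52,74),T(172,140)),(c,"pin",T(400,68)),
(s,(-204,-35,24),S(67,388)),(s,(-204,35,24),S(37,298)),(s,(50,35,56),S(440,147)),(s,(110,35,86),S(541,75)),(s,(110,-35,86),S(598,162)),(s,(52,-52,74),S(509,230)),(s,"pin",S(333,378))]
def W(p,P):
    if P=="pin": P=pin(p[3])
    a=p[2]; return np.array([p[0]+np.cos(a)*P[0]-np.sin(a)*P[1],p[1]+np.sin(a)*P[0]+np.cos(a)*P[1],P[2]])
f=lambda p:np.concatenate([proj(k,W(p,P))-o for k,P,o in obs])
r=least_squares(f,[570,10,1.65,0],x_scale=[10,10,.1,.1],loss="soft_l1"); p=r.x; print(p.round(3).tolist());print(f(p).reshape(-1,2).round(1).tolist())
for n,P in(("foot",(-202,0,22)),("crest",(50,0,42)),("nest",(85,0,58)),("piv",(52,-52,64)),("pin","pin"),("shut",(52,58,72))): print(n,W(p,P).round(1))
# roller
for k,n in((c,"top"),(s,"scene")): 
    for d in look_for("roller",n):
        q=ray(k,d["xy"],37)[:2]-p[:2]; a=p[2]; print(n,(np.array([[np.cos(a),np.sin(a)],[-np.sin(a),np.cos(a)]])@q).round())
print(state()["tcp_rot"],state()["opening"])
E
python3 fit2.py
```

```text
cam [529.  -4. 787.]
cam [1214. -161.  945.]
[559.937, 36.803, 1.683, 0.232]
[[1.5, 0.6], [1.9, -0.5], [-1.3, -1.4], [-0.6, -0.4], [-0.2, -0.0], [-1.0, -0.2], [-0.5, -0.3], [-0.7, 1.3], [-0.9, -0.1], [-1.9, 0.8], [-2.8, -1.1], [0.2, -2.1], [-0.4, 0.7], [-1.9, 1.1], [-0.8, 0.3], [0.9, -17.8]]
foot [ 582.5 -163.9   22. ]
crest [554.4  86.5  42. ]
nest [550.5 121.3  58. ]
piv [605.8  94.3  64. ]
pin [639.3 -10.5  84. ]
shut [496.5  82.   72. ]
top [-122.   -0.]
top [-195.  151.]
top [-319.   18.]
top [-24. 143.]
top [-22. -10.]
scene [-120.   -2.]
scene [-186.  157.]
scene [-318.    7.]
scene [-27. 136.]
[ 3.14150626e+00 -1.95934351e-05  2.75878511e+00] 0.9993548599244879
```

The model now fits both views. The roller is at gutter x ≈ -121, confirmed in the crop as the grey one in the bay, with the red and green ones outside the gutter. The scene pin pick was its shadow. Moving to above the gap behind the roller.

Call:
jog_arm([
  {"turn": [0, 0, -4.1], "slide": [23, -48, 0], "claw": 21},
  {"turn": [0, 0, -4.1], "slide": [23, -48, 0], "claw": 21},
  {"turn": [0, 0, -4.1], "slide": [23, -48, 0], "claw": 21},
  {"turn": [0, 0, -4.1], "slide": [23, -48, 0], "claw": 21},
  {"turn": [0, 0, -4.1], "slide": [23, -48, 0], "claw": 21},
])

```text
t: 2.22
eef_pos: [349.0, 338.3, 214.9]
tcp_rot: [3.141, 0.0, 2.399]
ft_force: [0.7, 0.4, 0.2]
opening: 0.528
grip_force: 0.0
```

Call:
jog_arm([
  {"turn": [0, 0, -4.1], "slide": [23, -48, 0], "claw": 21},
  {"turn": [0, 0, -4.1], "slide": [23, -48, 0], "claw": 21},
  {"turn": [0, 0, -4.1], "slide": [23, -48, 0], "claw": 21},
  {"turn": [0, 0, -4.1], "slide": [23, -48, 0], "claw": 21},
  {"turn": [0, 0, -4.1], "slide": [23, -48, 0], "claw": 21},
])

```text
t: 2.85
eef_pos: [464.1, 98.1, 214.9]
tcp_rot: [3.141, 0.0, 2.041]
ft_force: [-0.2, 0.5, 0.1]
opening: 0.212
grip_force: 0.0
```

Call:
jog_arm([
  {"turn": [0, 0, -4.1], "slide": [23, -48, 0], "claw": 21},
  {"turn": [0, 0, -4.1], "slide": [23, -48, 0], "claw": 21},
  {"turn": [0, 0, -4.1], "slide": [23, -48, 0], "claw": 21},
  {"turn": [0, 0, -4.1], "slide": [23, -48, 0], "claw": 21},
  {"turn": [0, 0, -4.1], "slide": [23, -48, 0], "claw": 21},
])

```text
t: 3.48
eef_pos: [579.0, -142.0, 214.8]
tcp_rot: [3.141, 0.0, 1.683]
ft_force: [0.6, 1.0, -0.4]
opening: 0.212
grip_force: 0.0
```

Call:
jog_arm([
  {"turn": [0, 0, 0], "slide": [0, 0, -20], "claw": 21},
  {"turn": [0, 0, 0], "slide": [0, 0, -40], "claw": 21},
  {"turn": [0, 0, 0], "slide": [0, 0, -40], "claw": 21},
  {"turn": [0, 0, 0], "slide": [0, 0, -10], "claw": 21},
  {"turn": [0, 0, 0], "slide": [0, 0, 0], "claw": 21},
])

```text
t: 4.1
eef_pos: [578.6, -140.3, 105.0]
tcp_rot: [-3.141, -0.0, 1.685]
ft_force: [1.0, 0.0, 1.6]
opening: 0.21
grip_force: 0.0
```

```bash
python3 - <<'E'
from h import *
c=read_camera("top");s=read_camera("scene");w=read_camera("wrist")
a=cv2.resize(s["frame"][140:250,200:360],(580,400)); b=cv2.resize(w["frame"],None,fx=.36,fy=.36); 
im=np.zeros((600,800,3),np.uint8); im[:400,:580]=a; im[400:400+151,:202]=b
t=cv2.resize(c["frame"][190:260,290:400],(330,195)); im[400:595,210:540]=t
cv2.imwrite("pics/pre.png",cv2.convertScaleAbs(im,alpha=1.4))
for d in look_for("roller","scene"): print(d["xy"],d["conf"],ray(s,d["xy"],37).round())
for P in((578.6,-140.3,105),(579,-139,25)): print(proj(s,P),proj(c,P))
E
```

```text
[266.4, 156.5] 0.83 [425.  -0.  37.]
[157.1, 233.4] 0.7 [ 586. -282.   37.]
[191.4, 170.3] 0.64 [ 425. -184.   37.]
[246.4, 213.5] 0.62 [580. -82.  37.]
[217.44953638 199.86530702] [379.43381809 218.66869393]
[221.68440598 221.02871409] [370.43065301 221.49755071]
```

View pics/pre.png

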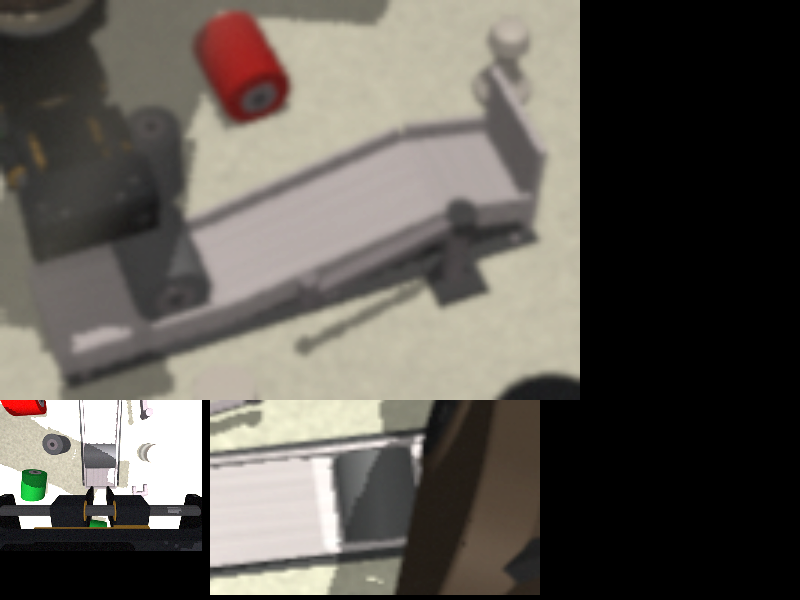

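The fingers are centred on the gutter, between the lip and the roller (wrist inset: gutter centre column ≈ 100, finger centre ≈ 100). Lowering, then pushing.

Call:
jog_arm([
  {"turn": [0, 0, 0], "slide": [0, 0, -25], "claw": 21},
  {"turn": [0, 0, 0], "slide": [0, 0, -25], "claw": 21},
  {"turn": [0, 0, 0], "slide": [0, 0, -18], "claw": 21},
  {"turn": [0, 0, 0], "slide": [0, 0, -10], "claw": 21},
  {"turn": [0, 0, 0], "slide": [0, 0, 0], "claw": 21},
])

```text
t: 4.92
eef_pos: [578.4, -140.2, 26.5]
tcp_rot: [-3.141, -0.0, 1.685]
ft_force: [0.1, 0.3, -0.4]
opening: 0.208
grip_force: 0.0
```

Call:
jog_arm([
  {"turn": [0, 0, 0], "slide": [-0.5, 5, 0], "claw": 21},
  {"turn": [0, 0, 0], "slide": [-0.5, 5, 0], "claw": 21},
  {"turn": [0, 0, 0], "slide": [-0.5, 5, 0], "claw": 21},
  {"turn": [0, 0, 0], "slide": [-0.5, 5, 0], "claw": 21},
  {"turn": [0, 0, 0], "slide": [-0.5, 5, 0], "claw": 21},
])

```text
t: 5.55
eef_pos: [575.9, -114.8, 26.7]
tcp_rot: [3.141, 0.0, 1.686]
ft_force: [0.2, -0.1, -0.6]
opening: 0.209
grip_force: 0.0
```

Call:
jog_arm([
  {"turn": [0, 0, 0], "slide": [-0.6, 5, 0], "claw": 21},
  {"turn": [0, 0, 0], "slide": [-0.6, 5, 0], "claw": 21},
  {"turn": [0, 0, 0], "slide": [-0.6, 5, 0], "claw": 21},
  {"turn": [0, 0, 0], "slide": [-0.6, 5, 0.5], "claw": 21},
  {"turn": [0, 0, 0], "slide": [-0.6, 5, 1], "claw": 21},
])

```text
t: 6.18
eef_pos: [572.9, -90.0, 28.2]
tcp_rot: [3.141, 0.0, 1.685]
ft_force: [-0.2, -1.3, 0.3]
opening: 0.207
grip_force: 0.5
```

Call:
jog_arm([
  {"turn": [0, 0, 0], "slide": [-0.8, 7, 1.5], "claw": 21},
  {"turn": [0, 0, 0], "slide": [-0.9, 8, 1.7], "claw": 21},
  {"turn": [0, 0, 0], "slide": [-0.9, 8, 1.7], "claw": 21},
  {"turn": [0, 0, 0], "slide": [-0.9, 8, 1.7], "claw": 21},
  {"turn": [0, 0, 0], "slide": [-0.9, 8, 1.7], "claw": 21},
])

```text
t: 6.8
eef_pos: [568.5, -50.6, 36.6]
tcp_rot: [3.141, 0.0, 1.686]
ft_force: [-0.8, -1.4, 0.6]
opening: 0.209
grip_force: 0.5
```

Call:
jog_arm([
  {"turn": [0, 0, 0], "slide": [-0.9, 8, 1.7], "claw": 21},
  {"turn": [0, 0, 0], "slide": [-0.9, 8, 1.7], "claw": 21},
  {"turn": [0, 0, 0], "slide": [-0.9, 8, 1.7], "claw": 21},
  {"turn": [0, 0, 0], "slide": [-0.9, 8, 1.7], "claw": 21},
  {"turn": [0, 0, 0], "slide": [-0.9, 8, 1.7], "claw": 21},
])

```text
t: 7.42
eef_pos: [564.0, -10.7, 45.1]
tcp_rot: [3.141, 0.0, 1.685]
ft_force: [0.2, -0.2, 0.9]
opening: 0.209
grip_force: 0.5
```

```bash
python3 - <<'E'
from h import *
c=read_camera("top");s=read_camera("scene");w=read_camera("wrist")
im=np.zeros((520,800,3),np.uint8); im[:400,:580]=cv2.resize(s["frame"][140:250,200:360],(580,400)); im[:240,480:800]=cv2.resize(w["frame"],(320,240))
im[300:520,480:800]=cv2.resize(c["frame"][170:280,220:380],(320,220))
cv2.imwrite("pics/mid.png",cv2.convertScaleAbs(im,alpha=1.4))
print(state()["eef_pos"],state()["ft_force"])
E
```

```text
[563.94413008 -10.75745603  45.00393099] [0.04465696 0.22815467 0.24918146]
```

View pics/mid.png

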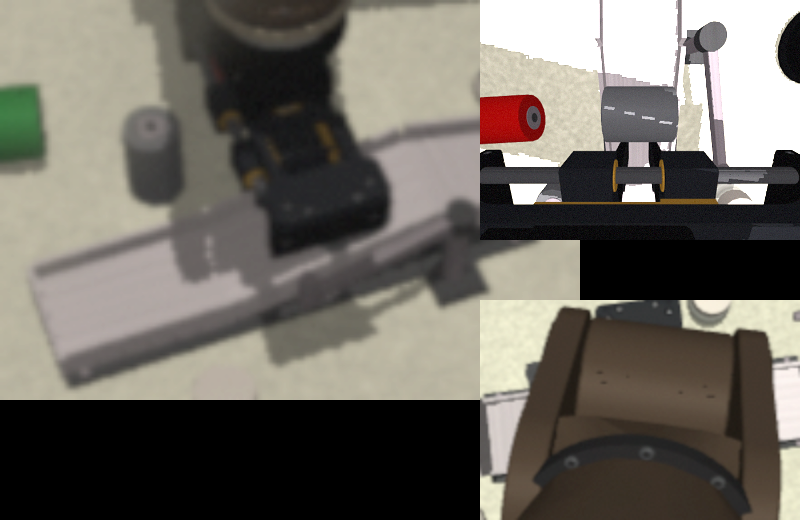

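The wrist view (640,115) shows the roller square in front of the fingertips on the ramp, with the gate arm still open to the right. Pushing on, slower near the crest.

Call:
jog_arm([
  {"turn": [0, 0, 0], "slide": [-0.9, 8, 1.7], "claw": 21},
  {"turn": [0, 0, 0], "slide": [-0.9, 8, 1.7], "claw": 21},
  {"turn": [0, 0, 0], "slide": [-0.9, 8, 1.7], "claw": 21},
  {"turn": [0, 0, 0], "slide": [-0.9, 8, 1.7], "claw": 21},
  {"turn": [0, 0, 0], "slide": [-0.9, 8, 1.7], "claw": 21},
])

```text
t: 8.2
eef_pos: [559.4, 29.4, 53.6]
tcp_rot: [3.141, 0.0, 1.685]
ft_force: [0.6, -0.1, 0.1]
opening: 0.211
grip_force: 0.5
```

Call:
jog_arm([
  {"turn": [0, 0, 0], "slide": [-0.6, 5, 1], "claw": 21},
  {"turn": [0, 0, 0], "slide": [-0.5, 4, 0.8], "claw": 21},
  {"turn": [0, 0, 0], "slide": [-0.4, 4, 0.8], "claw": 21},
  {"turn": [0, 0, 0], "slide": [-0.4, 4, 0.5], "claw": 21},
  {"turn": [0, 0, 0], "slide": [-0.4, 4, 0.3], "claw": 21},
])

```text
t: 8.82
eef_pos: [557.1, 50.1, 56.8]
tcp_rot: [-3.142, -0.0, 1.685]
ft_force: [0.6, 0.1, -0.8]
opening: 0.21
grip_force: 0.0
```

Call:
jog_arm([
  {"turn": [0, 0, 0], "slide": [-0.4, 4, 0], "claw": 21},
  {"turn": [0, 0, 0], "slide": [-0.4, 4, 0], "claw": 21},
  {"turn": [0, 0, 0], "slide": [-0.4, 4, 0], "claw": 21},
  {"turn": [0, 0, 0], "slide": [0, 0, 0], "claw": 21},
  {"turn": [0, 0, 0], "slide": [0, 0, 0], "claw": 21},
])

```text
t: 9.45
eef_pos: [556.0, 61.8, 56.8]
tcp_rot: [3.142, -0.0, 1.685]
ft_force: [-0.4, 0.1, 0.1]
opening: 0.208
grip_force: 0.0
```

```bash
python3 - <<'E'
from h import *
s=read_camera("scene");w=read_camera("wrist")
im=np.zeros((480,800,3),np.uint8); im[:275,:400]=cv2.resize(s["frame"][140:250,200:360],(400,275)); im[:300,400:800]=cv2.resize(w["frame"],(400,300))
cv2.imwrite("pics/home.png",cv2.convertScaleAbs(im,alpha=1.3))
print(state()["eef_pos"],state()["ft_force"])
for n,k in(("scene",s),("wrist",w)):
    print(n,proj(k,(550.5,121.3,58)),[(np.round(d["xy"]),round(d["conf"],2)) for d in look_for("roller",n)])
E
```

```text
[556.03481337  61.67172234  56.8414218 ] [-0.22688281 -0.28141497  0.59864936]
scene [329.66755464 180.64775705] [(array([198., 170.]), 0.84), (array([266., 157.]), 0.73), (array([370., 210.]), 0.66), (array([159., 233.]), 0.57), (array([341., 187.]), 0.56)]
wrist [279.63765055 152.03433797] [(array([277., 154.]), 0.63), (array([ 87., 291.]), 0.62)]
```

View pics/home.png

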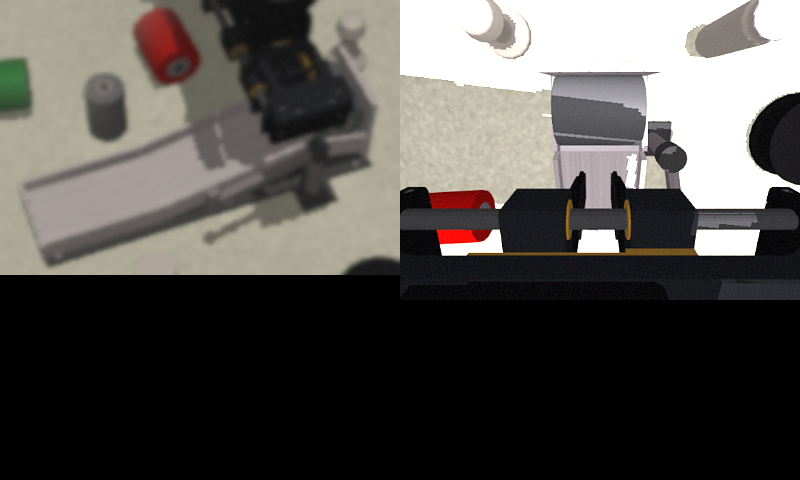

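The roller is home against the stop: the wrist camera has it at (277,154), nest predicted at (280,152), and the gate is open. Working out the gate-push path.

```bash
python3 - <<'E'
from h import *
p=[559.937,36.803,1.683]; R=85
def C(g,clr=0):
    th=np.pi/2+2-g; n=th-np.pi/2; h=10*abs(np.cos(n))+12*abs(np.sin(n))
    q=np.array([52,-52])+R*np.array([np.cos(th),np.sin(th)])-(4+h+clr)*np.array([np.cos(n),np.sin(n)])
    a=p[2]; return np.array([p[0]+np.cos(a)*q[0]-np.sin(a)*q[1],p[1]+np.sin(a)*q[0]+np.cos(a)*q[1]])
prev=C(.232,18); print(prev)
for g in [.232,.35,.5,.65,.8,.95,1.1,1.25,1.4,1.55,1.7,1.8,1.9,1.95,2.0,2.03]:
    c=C(g); print(g,c.round(1),(c-prev).round(1)); prev=c
E
```

```text
[665.69984927  24.21323334]
0.232 [648.6  18.7] [-17.1  -5.5]
0.35 [638.4  14. ] [-10.1  -4.7]
0.5 [626.   10.1] [-12.4  -4. ]
0.65 [614.4   7.9] [-11.6  -2.2]
0.8 [602.2   7.3] [-12.1  -0.5]
0.95 [589.8   8.6] [-12.4   1.3]
1.1 [577.4  11.8] [-12.4   3.2]
1.25 [565.3  17.1] [-12.1   5.3]
1.4 [553.9  24.3] [-11.4   7.3]
1.55 [543.6  33.6] [-10.3   9.2]
1.7 [534.8  44.6] [-8.8 11. ]
1.8 [529.9  52.8] [-4.9  8.2]
1.9 [525.9  61.6] [-4.   8.8]
1.95 [524.3  66.2] [-1.6  4.6]
2.0 [522.9  70.9] [-1.4  4.7]
2.03 [522.3  73. ] [-0.6  2.1]
```

Call:
jog_arm([
  {"turn": [0, 0, 0], "slide": [0, -5, 15], "claw": 0},
  {"turn": [0, 0, 0], "slide": [0, -5, 30], "claw": 0},
  {"turn": [0, 0, 0], "slide": [30, -10, 10], "claw": 0},
  {"turn": [0, 0, 0], "slide": [40, -10, 0], "claw": 0},
  {"turn": [0, 0, 0], "slide": [35, -8, 0], "claw": 0},
])

```text
t: 10.28
eef_pos: [662.5, 22.9, 113.5]
tcp_rot: [3.14, 0.0, 1.685]
ft_force: [0.9, -0.7, -0.1]
opening: 0.002
grip_force: 0.0
```

Call:
jog_arm([
  {"turn": [0, 0, 0], "slide": [9, 0, 0], "claw": 0},
  {"turn": [0, 0, 0], "slide": [0, 0, -20], "claw": 0},
  {"turn": [0, 0, 0], "slide": [0, 0, -20], "claw": 0},
  {"turn": [0, 0, 0], "slide": [0, 0, -9.5], "claw": 0},
  {"turn": [0, 0, 0], "slide": [0, 0, 0], "claw": 0},
])

```text
t: 10.9
eef_pos: [669.6, 23.9, 61.8]
tcp_rot: [-3.14, -0.0, 1.686]
ft_force: [0.1, 0.0, 0.6]
opening: 0.004
grip_force: 0.0
```

```bash
python3 - <<'E'
from h import *
s=read_camera("scene");w=read_camera("wrist")
im=np.zeros((480,800,3),np.uint8); im[:275,:400]=cv2.resize(s["frame"][140:250,230:390],(400,275)); im[:300,400:800]=cv2.resize(w["frame"],(400,300))
cv2.imwrite("pics/gate.png",cv2.convertScaleAbs(im,alpha=1.3))
print(state()["eef_pos"],state()["ft_force"])
E
```

```text
[670.22020103  23.80510329  62.87453702] [-0.99898793  0.49588981  0.55517299]
```

View pics/gate.png

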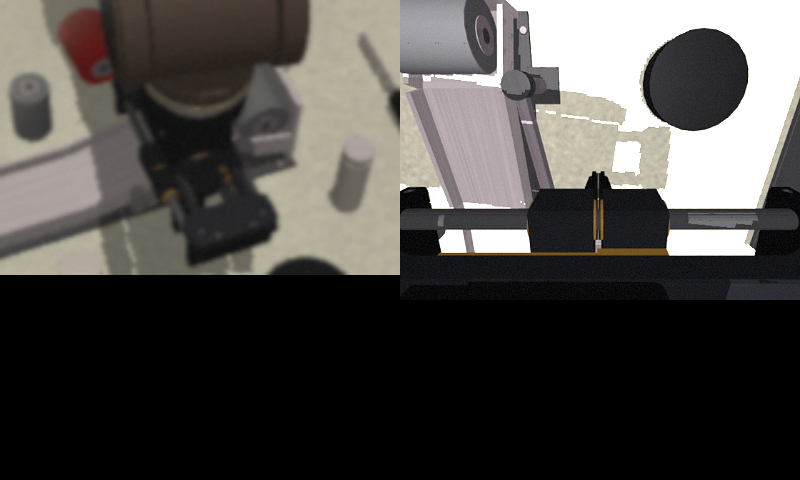

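The wrist view shows the closed fingers (597,180) outside the gate arm, which runs from the pivot (515,85) down to the left of the fingers. The roller is still nested at (450,35). Swinging the gate.

Call:
jog_arm([
  {"turn": [0, 0, 0], "slide": [-10, -3, 0], "claw": 0},
  {"turn": [0, 0, 0], "slide": [-11, -3, 0], "claw": 0},
  {"turn": [0, 0, 0], "slide": [-10, -4, 0], "claw": 0},
  {"turn": [0, 0, 0], "slide": [-13, -4, 0], "claw": 0},
  {"turn": [0, 0, 0], "slide": [-11.5, -2.3, 0], "claw": 0},
])

```text
t: 11.62
eef_pos: [613.7, 7.2, 62.5]
tcp_rot: [3.141, -0.0, 1.685]
ft_force: [1.1, -0.1, 0.3]
opening: 0.006
grip_force: 0.4
```

Call:
jog_arm([
  {"turn": [0, 0, 0], "slide": [-12, -0.5, 0], "claw": 0},
  {"turn": [0, 0, 0], "slide": [-12.4, 1.3, 0], "claw": 0},
  {"turn": [0, 0, 0], "slide": [-12.4, 3.2, 0], "claw": 0},
  {"turn": [0, 0, 0], "slide": [-12.1, 5.3, 0], "claw": 0},
  {"turn": [0, 0, 0], "slide": [-11.4, 7.3, 0], "claw": 0},
])

```text
t: 12.25
eef_pos: [553.4, 24.5, 62.4]
tcp_rot: [3.141, 0.0, 1.685]
ft_force: [0.4, -0.3, 1.0]
opening: 0.005
grip_force: 0.4
```

Call:
jog_arm([
  {"turn": [0, 0, 0], "slide": [-10.3, 9.2, 0], "claw": 0},
  {"turn": [0, 0, 0], "slide": [-8.8, 11, 0], "claw": 0},
  {"turn": [0, 0, 0], "slide": [-4.9, 8.2, 0], "claw": 0},
  {"turn": [0, 0, 0], "slide": [-3, 6, 0], "claw": 0},
  {"turn": [0, 0, 0], "slide": [0, 0, 0], "claw": 0},
])

```text
t: 12.88
eef_pos: [527.1, 59.0, 62.3]
tcp_rot: [-3.141, -0.0, 1.686]
ft_force: [-0.8, -0.6, 0.4]
opening: 0.007
grip_force: 0.0
```

Now the last ~12 mm in small steps, watching the force.

Call:
jog_arm([
  {"turn": [0, 0, 0], "slide": [-1, 3, 0], "claw": 0},
  {"turn": [0, 0, 0], "slide": [-1, 3, 0], "claw": 0},
  {"turn": [0, 0, 0], "slide": [-0.8, 2.5, 0], "claw": 0},
  {"turn": [0, 0, 0], "slide": [-0.5, 2, 0], "claw": 0},
  {"turn": [0, 0, 0], "slide": [0, 0, 0], "claw": 0},
])

```text
t: 13.5
eef_pos: [524.1, 68.4, 62.4]
tcp_rot: [3.141, 0.001, 1.686]
ft_force: [1.6, -7.0, -0.4]
opening: 0.006
grip_force: 3.4
```

Call:
jog_arm([
  {"turn": [0, 0, 0], "slide": [-0.1, 1, 0], "claw": 0},
  {"turn": [0, 0, 0], "slide": [0, 0, 0], "claw": 0},
])

```text
t: 13.75
eef_pos: [524.1, 68.7, 62.4]
tcp_rot: [3.141, 0.002, 1.686]
ft_force: [1.2, -14.0, -0.5]
opening: 0.003
grip_force: 6.7
```

The reaction force rises to 14 N with no motion, so the gate is at its limit. Holding, backing off and lifting clear.

Call:
jog_arm([
  {"turn": [0, 0, 0], "slide": [0, 0, 0], "claw": 0},
  {"turn": [0, 0, 0], "slide": [0.4, -4, 0], "claw": 0},
  {"turn": [0, 0, 0], "slide": [1, -10, 0], "claw": 0},
  {"turn": [0, 0, 0], "slide": [0, -10, 20], "claw": 0},
  {"turn": [0, 0, 0], "slide": [0, -10, 40], "claw": 0},
])

```text
t: 14.38
eef_pos: [524.5, 35.4, 121.9]
tcp_rot: [-3.139, -0.001, 1.685]
ft_force: [0.3, -0.4, 0.2]
opening: 0.006
grip_force: 0.0
```

Call:
jog_arm([
  {"turn": [0, 0, 0], "slide": [0, -50, 30], "claw": 0},
  {"turn": [0, 0, 0], "slide": [0, -55, 20], "claw": 0},
  {"turn": [0, 0, 0], "slide": [0, -55, 10], "claw": 0},
  {"turn": [0, 0, 0], "slide": [0, -30, 0], "claw": 0},
  {"turn": [0, 0, 0], "slide": [0, 0, 0], "claw": 0},
])

```text
t: 15.0
eef_pos: [524.9, -156.0, 182.3]
tcp_rot: [3.141, 0.0, 1.682]
ft_force: [-0.6, 0.2, 0.6]
opening: 0.008
grip_force: 0.0
```

```bash
python3 - <<'E'
from h import *
c=read_camera("top")
im=cv2.resize(c["frame"][170:270,200:330],None,fx=5,fy=5,interpolation=cv2.INTER_CUBIC)
for P in((496.5,82,84),(605.8,94.3,70),(550.5,121.3,58)):
    q=(proj(c,P)-[200,170]+.5)*5; cv2.circle(im,tuple(int(v) for v in q),5,(0,0,255),1)
cv2.imwrite("pics/end.png",cv2.convertScaleAbs(im,alpha=1.4))
E
```

```text
(no output)
```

View pics/end.png

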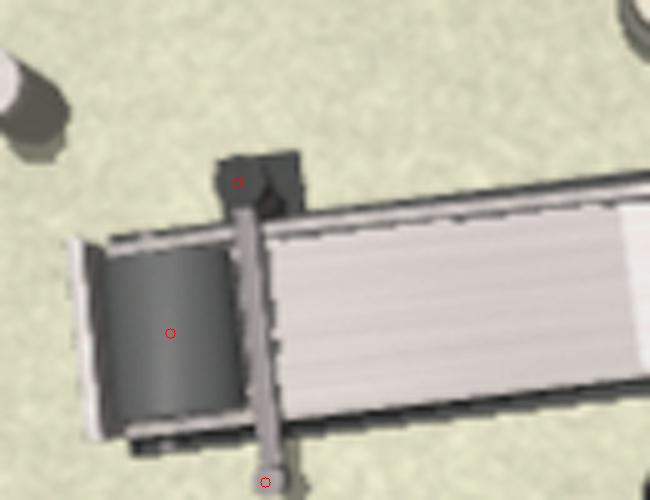

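The roller lies against the stop (170,333). The gate arm runs straight across behind it, with the pin at (268,480) on its predicted shut position (265,482), and the robot is clear.

```bash
python3 -c "
from cell import *
print(job_done())"
```

```text
the job is handed in; nothing more can be done
None
```

I pushed the roller over the crest to rest against the end stop, then shut the gate to its limit behind it. The final picture shows both in place with the robot clear. I've handed the job in, but no verdict came back.

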